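Close up the propagator for germination

TASK

Close up the bench propagator by pushing with the fingers alone: first nudge the plug tray, whose left end is hung up on the base's wall, to the right until it drops in and lies flat in the base, then tip the standing clear lid over and push it down until it is fully shut. The green vent flap on the lid must end up pushed shut flush as well. Do not lift the tray, and leave the other things on the bench where they are.

Things in the scene. Friction and masses are not known exactly. Their poses are not given: they have to be found in the camera images.
- propagator: Dark green heated base of a propagator, a shallow open box fixed to the bench, 190 (x) x 300 (y) x 40 mm high; origin at the centre of its underside. x points away from the robot to the hinge side, y to its left end, z up; turned up to 0.3 rad. Walls 10 mm thick. A thermostat knob stands out 14 mm from the front.
- bay_floor (a point): Centre of the floor of the bay inside the base, 8 mm above the bench. The bay is 170 (x) x 280 (y) mm, so the flat tray has 18 mm of play in x and 12 mm in y. Axes as the base's.
- plug_tray: Black rigid tray with 28 brown foam plugs, in effect a solid block 152 (x) x 268 (y) x 45 mm, 0.3 to 0.6 kg; origin at the centre of its underside, z up through the plugs. It starts sloping by about 0.13 rad, its right end down on the bay's floor, its left (+y) end resting on the base's left wall. While it is hung up the lid cannot close over it.
- tray_left (a point): Middle of the tray's left (+y) end face, half-way up it (22 mm above its underside). It starts 8 to 23 mm outside the inner face of the base's left wall. Pushed here along the base's -y by that overhang and a few mm more, above the 40 mm wall, with 2 to 5 N, the tray drops flat on the floor.
- lid_part (a joint): Hinge of the clear lid, rad: 0 fully shut, 1.75 open as far as it goes, leaning back away from the robot; starts between 1.5 and 1.75. The hinge is stiff: the lid stays where it is left and takes about 1 to 4 N at its free edge to move.
- lid_edge (a point): Middle of the lid's free edge, on its outer (roof) side. The lid is a clear shallow box with a white frame, 190 (x) x 300 (y) x 30 mm deep, open below. Shut, it covers the whole base, its roof 70 mm above the bench and this point at x = -95, y = 0, z = 70 mm in the base's frame. As it opens this point swings up and away from the robot; standing open, its roof faces away from the robot.
- lid_hinge (a point): Middle of the lid's hinge line, which runs along the base's y axis at x = +95 mm, z = 40 mm in the base's frame. The roof's outer face lies 30 mm off this line.
- flap_part (a joint): Hinge of the green vent flap on the lid's roof, rad: 0 shut flush, 1.75 open, leaning to the right; starts between 1.3 and 1.7. It stays where it is left and takes about 0.2 to 0.6 N at its free edge.
- flap_edge (a point): Middle of the free edge of the vent flap, on its outer side. The flap is a green plate 70 (x) x 60 (y) x 4 mm. With the lid shut, the shut flap's top is at z = 77 mm and this edge at y = -25 mm in the base's frame; open, it stands up with this edge at about z = 130 mm, to be pushed over towards +y and down.
- flap_hinge (a point): Middle of the flap's hinge line, on the lid's roof near its right end; with the lid shut it runs along the base's x axis at x = 0, y = -85, z = 73 mm in the base's frame.
- red_marker: Bystander: thick red marker with a black cap lying in front of the base, 19 x 118 x 19 mm; leave it alone.
- seed_packet: Bystander: white and green seed packet lying flat to the right of the base, 118 x 82 x 11 mm; leave it alone.
- feed_jar: Bystander: amber jar with a black lid behind the right end of the base, 64 mm across, 94 mm high; leave it alone.
- clay_pot: Bystander: empty terracotta-coloured square pot, 65 mm each way, behind the base; leave it alone.
- tape_measure: Bystander: yellow pocket tape measure to the left of the base, 68 x 76 x 31 mm; leave it alone.

How it is judged:
By the outcome, as a careful person would: the job done as asked, in the order asked, and still so for the second after the job is handed in, with the robot touching nothing.
It also fails if it takes over 54 s, if anything falls off the work surface, if the arm or the gripper's body presses on something with over 40 N, if the wrist force passes 120 N, or if a joint passes its speed limit or range.

ROBOT

A 6-joint arm with a two-finger parallel gripper is mounted at the origin on a cart in front of the work surface, level with it; the furniture and walls round the work are solid. World frame = base frame: x ahead of the robot, y to its left, z up, the work surface at z = 0. Lengths are in m, angles in rad, forces in N, time in s.
With the tool pointing down it reaches from about 0.3 to 0.875 m from the base axis. Payload 6.4 kg.
Tool frame: the origin (TCP) lies at the very end of the fingers, on their centre line; the grasp point (between the pads) lies 19 mm behind it (grip_point_offset is the distance from the TCP to the grasp point, in m); z points along the fingers, y is the line along which they close (so a half turn about z gives the same grasp; the last joint's range is limited). The gripper opens to 85 mm and grips with 20 to 120 N. Pads are 22 mm wide; open, the fingers measure 114 mm over their backs; the gripper's body (76 mm by 85 mm) begins 54 mm behind the grasp point. The pads swing forward as they close: fully open they stand 13 mm farther back than shut.
Start: joints at [1.114, 0.181, 1.607, -0, 1.354, -0.206], TCP at [0.143, 0.557, 0.231] pointing down, gripper open.
Joint ranges: [-2.99, 2.99], [-0.89, 2.07], [0.3, 2.58], [-1.14, 4.28], [0, 2.63], [-3.12, 3.12]. Speed limits (rad/s): [2.57, 2.57, 3.01, 3.14, 3.14, 3.14].

INTERFACE

Orientations are given as a unit quaternion [x, y, z, w].
In Python, from workcell import read_state, capture, close_job, grip_point_offset gives the robot as it stands.
- The arm moves only by the shell command python3 -m inch 'ROWS' [FORCE]. ROWS is text: rows parted by semicolons, each of 7 numbers parted by spaces: the opening, from 0 (shut) to 1 (fully open), then the shift along the tool's x, y, z normalised to -1 to 1, where 1 is 0.1 m, then the turn, a rotation vector about the tool's x, y, z normalised to -1 to 1, where 1 is 60 degrees. In form: jaw dx dy dz ax ay az; .... A call has 1 to 20 rows; each row is the pose to reach, as a shift and turn from the pose commanded when the call began, along the tool's axes at that moment; what a row does not reach only later rows make up. A row lasts 1/12 s, in which the tool goes at most 41.7 mm and 7.16 degrees, less where a joint would pass 70% of its speed; a pose out of reach is approached as far as the arm can. A call with a number of a shift or a turn outside -1 to 1 is refused whole. A call with a gripper value outside its range is refused whole. The fingers move at their own pace and stop on an object; FORCE is the grip in N (left out, the last holds). Time passes only in rows, so rows that repeat a pose let the fingers close. It gives the time, the measured TCP pose, the force, the opening and the grip force at its end, in the units of the state.
- read_state(): the state, without advancing time (a new reading comes with each control period).
- capture(name): name is "scene" or "top" or "wrist"; returns a dict with "frame" (480x640x3 uint8, blue, green, red), "fx", "fy", "cx", "cy" (pixels), "T" (4x4, takes a point from camera to world coordinates). Camera axes: x right, y down, z forward; pixel columns grow to the right and rows downward; lengths in m; the calibration is good to about 2 mm. A picture is of the moment at which its call begins. There is no depth.
- close_job(): hands the job in; it is judged then, once.
The state is a dict: "time_s": time; "qpos": joint angles; "qvel": joint speeds; "joint_efforts": joint torques, N m; "position": TCP position; "orientation": TCP orientation; "wrist_force": force on the tool from outside, world axes, zero at the start; "moment": the same for the moment, N m; "width": finger opening in m; "gripper_force": force on a finger pad.
Only numpy, scipy, OpenCV 4.12 (cv2) and the standard library are available. Lean on these libraries where they do the work, as an engineer would, in place of code of your own. Each camera call takes 0.05 s, during which the arm holds its last target. There are 200 camera calls.

## Working session

There is one attempt and no reset: what is moved stays moved. The work goes in short steps, Python scripts to look and compute and a shell command to move; the robot and the scene stay as the last step left them, time stands still between calls to the robot, and variables do not carry over. Pictures are saved under pics/ and viewed, at most 10 in all, crops included, and the job is handed in when it is done.

```bash
mkdir -p pics; ls; python3 - <<'E'
from workcell import *
import cv2
print(read_state())
for n in("scene","top"):
    c=capture(n);cv2.imwrite(f"pics/{n}0.png",c["frame"]);print(n,c["fx"],c["fy"],c["cx"],c["cy"],c["T"].tolist() if hasattr(c["T"],"tolist") else c["T"])
E
```

```text
pics
{'time_s': 0.0, 'qpos': array([ 1.11371289e+00,  1.81539145e-01,  1.60804804e+00,  9.45683570e-06,
        1.35378287e+00, -2.06300612e-01]), 'qvel': array([ 0.00017817,  0.00078187,  0.00055724,  0.00155782, -0.00029284,
        0.00100267]), 'joint_efforts': array([ 1.98846792e-03, -4.44868541e+01, -3.51340520e+01,  7.35893445e-05,
        9.06465197e-03,  1.42925518e-05]), 'position': array([0.14241834, 0.55649863, 0.23036587]), 'orientation': array([ 1.25064048e-01,  9.92148272e-01, -8.38754019e-04, -2.93763478e-04]), 'wrist_force': array([-0.11498846,  0.13139254,  0.04473214]), 'moment': array([-0.01399766, -0.02795461,  0.01722755]), 'gripper_force': 0.0, 'width': 0.08519570440391022}
scene 482.3723468039094 482.3723468039094 313.0012735204131 240.85507265712405 [[0.8258643284906368, -0.43944226405515696, 0.35332507339387503, 0.14684151291130482], [-0.563868861548547, -0.6437729326118162, 0.5173087262093375, -0.5388099600470605], [0.00013380080313939215, -0.6264558306843825, -0.7794569098410029, 0.9463561352108834], [0.0, 0.0, 0.0, 1.0]]
top 460.653237995062 460.653237995062 320.1828791099574 242.8344188338435 [[-0.0009827912332741318, -0.9980146925113934, 0.06297386483915868, 0.4963527003548696], [-0.9999826485387524, 0.0013465976067297792, 0.005734919032351583, 0.04203069934851425], [-0.0058083339103290445, -0.06296713592243475, -0.9979986989224544, 1.1988666589512686], [0.0, 0.0, 0.0, 1.0]]
```

View pics/scene0.png

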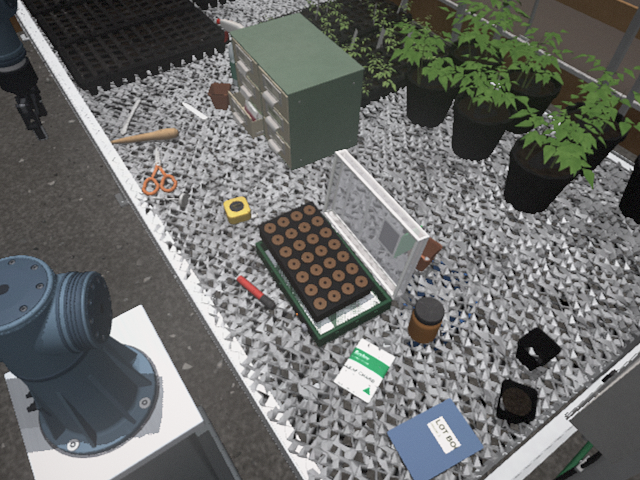

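View pics/top0.png

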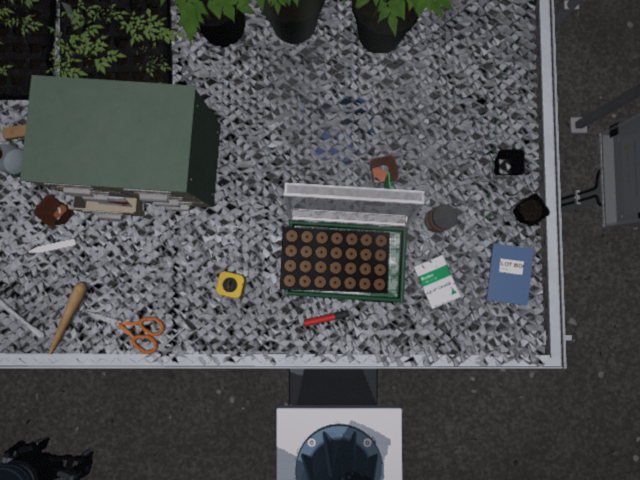

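The scene view shows the base at about (325,270) px with the lid standing behind it and the flap at (395,237). In the top view the base spans cols 281–408 and rows 222–300, the lid's free edge is at row ~190, and the tape is at (230,285). Next I measure the base's edges.

```bash
cat > h.py <<'E'
import numpy as np,cv2
from workcell import *
def ray(c,u,v,z):
    T=np.array(c["T"]);d=T[:3,:3]@np.array([(u-c["cx"])/c["fx"],(v-c["cy"])/c["fy"],1]);o=T[:3,3]
    return o+d*(z-o[2])/d[2]
def px(c,p):
    T=np.array(c["T"]);q=T[:3,:3].T@(np.array(p)-T[:3,3]);return np.array([c["fx"]*q[0]/q[2]+c["cx"],c["fy"]*q[1]/q[2]+c["cy"]])
E
python3 - <<'E'
from h import *
c=capture("top");f=c["frame"];s=capture("scene")["frame"]
h=cv2.cvtColor(f,cv2.COLOR_BGR2HSV)
m=cv2.inRange(h,(60,110,20),(90,255,140));m[:, :275]=0;m[:,415:]=0;m[:215]=0;m[310:]=0
m=cv2.morphologyEx(m,cv2.MORPH_OPEN,np.ones((2,2)))
n,l,st,ce=cv2.connectedComponentsWithStats(m);print(st[1:])
# front lower edge per column; right edge per row
cols=range(295,400,3);fr=[(u,np.nonzero(m[:,u])[0].max()) for u in cols if m[:,u].any()]
rows=range(228,296,3);rt=[(np.nonzero(m[v])[0].max(),v) for v in rows if m[v].any()]
print(fr[::5]);print(rt[::3])
for pts in(fr,rt):
    L=cv2.fitLine(np.array([ray(c,u+.5*(pts is rt),v+.5*(pts is fr),.04)[:2] for u,v in pts],np.float32),cv2.DIST_HUBER,0,.01,.01).ravel();print(L,np.arctan2(L[1],L[0]))
a=cv2.resize(f[170:320,265:430],None,fx=4.4,fy=4,interpolation=cv2.INTER_CUBIC)
a=cv2.resize(f[175:315,265:425],None,fx=5,fy=4.2,interpolation=cv2.INTER_CUBIC);a=cv2.resize(f[175:315,265:425],(640,560),interpolation=cv2.INTER_CUBIC)
cv2.imwrite("pics/a1.png",a)
cv2.imwrite("pics/s1.png",cv2.resize(s[140:350,240:460],(627,598),interpolation=cv2.INTER_CUBIC))
E
```

```text
[[292 225   3   3   8]
 [289 291   3   2   6]
 [340 296   2   2   4]
 [344 296   9   3  22]
 [354 297   4   2   8]
 [360 297   8   3  20]
 [370 298   2   3   6]
 [375 298   7   4  24]
 [383 298   3   2   6]
 [388 299   6   4  13]
 [396 299   3   2   6]]
[(340, np.int64(297)), (361, np.int64(299)), (379, np.int64(301))]
[(np.int64(291), 291)]
[ 0.06080482  0.9981497   0.4283783  -0.06595035] 1.509954
[ 0.98134965 -0.19223115  0.44867346  0.12066432] -0.19343519
```

View pics/a1.png

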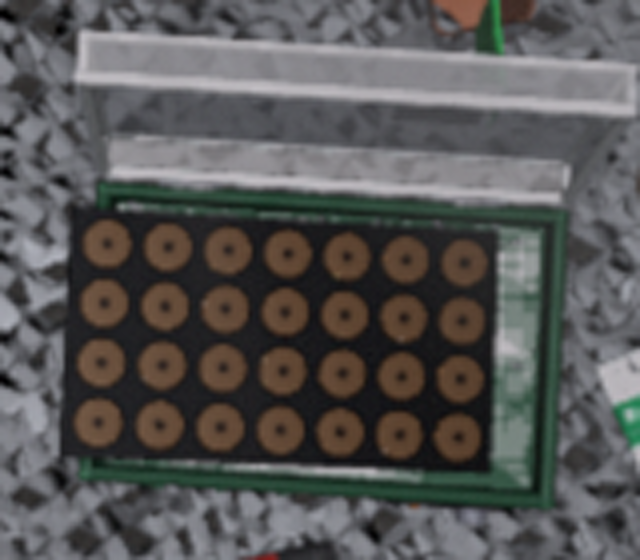

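View pics/s1.png

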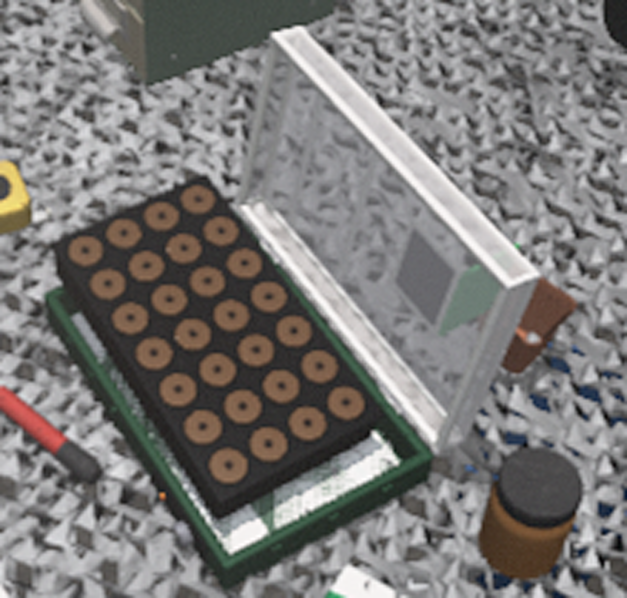

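The zoomed top view shows the base's rim corners at crop (80,480), (553,507), (567,210) and (98,185), and the tray's left end at crop (63,455)–(80,205). The lid's roof edge runs from about (80,33) to (638,63), and in the scene crop from (303,27) to (537,275).

```bash
cat >> h.py <<'E'
def base():
    import json;d=json.load(open("base.json"));return np.array(d["o"]),d["yaw"]
def b2w(p):
    o,y=base();return np.array([o[0]+np.cos(y)*p[0]-np.sin(y)*p[1],o[1]+np.sin(y)*p[0]+np.cos(y)*p[1],p[2]])
def w2b(p):
    o,y=base();d=np.array(p)[:2]-o;return np.array([np.cos(y)*d[0]+np.sin(y)*d[1],-np.sin(y)*d[0]+np.cos(y)*d[1],p[2]])
E
python3 - <<'E'
from h import *;import json
c=capture("top");s=capture("scene")
T=lambda u,v:(265+u/4,175+v/4)
S=lambda u,v:(240+u/2.85,140+v/2.85)
P=np.array([ray(c,*T(u,v),.04)[:2] for u,v in((80,480),(553,507),(567,210),(98,185))])
print(P,[np.linalg.norm(P[i]-P[i-1]) for i in range(4)])
B=np.array([(-.095,.15),(-.095,-.15),(.095,-.15),(.095,.15)])
Bc=B;Q=P-P.mean(0);yaw=np.arctan2((Bc[:,0]*Q[:,1]-Bc[:,1]*Q[:,0]).sum(),(Bc*Q).sum())
json.dump(dict(o=P.mean(0).tolist(),yaw=float(yaw)),open("base.json","w"));print(P.mean(0),yaw)
print("scene check",[ (w2b(ray(s,*S(u,v),.04))).round(3) for u,v in((48,295),(225,572),(432,455))])
for uv in((63,455),(80,205),(490,470),(497,232)):print("tray",w2b(ray(c,*T(*uv),.086 if uv[0]<100 else .053)).round(4))
def planey(c,u,v,yb):
    a=w2b(ray(c,u,v,0));b=w2b(ray(c,u,v,.5));t=(yb-a[1])/(b[1]-a[1]);return a+(b-a)*t
def tri(p,q):
    a,b=w2b(ray(c,*p,0)),w2b(ray(c,*p,.5));e,f=w2b(ray(s,*q,0)),w2b(ray(s,*q,.5))
    M=np.c_[b-a,-(f-e)];t=np.linalg.lstsq(M,e-a,rcond=None)[0];return ((a+t[0]*(b-a))+(e+t[1]*(f-e)))/2
for p,q in(((80,33),(303,27)),((638,63),(537,275))):
    X=tri(T(*p),S(*q));print("lid",X.round(4),np.arctan2(X[2]-.04,-(X[0]-.095))-np.arctan2(.03,.19))
for n,uv,z in(("tape",(230,285),.031),("marker",(330,318),.019),("jar",(437,218),.094),("packet",(438,282),.011)):print(n,w2b(ray(c,*uv,z)).round(3))
st=read_state()
E
```

```text
[[ 0.4387155   0.13691695]
 [ 0.42173552 -0.15866746]
 [ 0.60795269 -0.1697853 ]
 [ 0.62428202  0.12624081]] [np.float64(0.18587337076589797), np.float64(0.2960717199929982), np.float64(0.1865487612720299), np.float64(0.29647615353191986)]
[ 0.52317143 -0.01632375] -0.05690099545026888
scene check [array([-0.09 ,  0.143,  0.04 ]), array([-0.096, -0.152,  0.04 ]), array([ 0.092, -0.15 ,  0.04 ])]
tray [-0.0762  0.1557  0.086 ]
tray [0.0752 0.1546 0.086 ]
tray [-0.0719 -0.1057  0.053 ]
tray [ 0.0758 -0.1032  0.053 ]
lid [0.1567 0.1476 0.2197] 1.744878531293901
lid [ 0.1542 -0.1502  0.2204] 1.7313964741355934
tape [-0.076  0.289  0.031]
marker [-0.146  0.032  0.019]
jar [ 0.115 -0.21   0.094]
packet [-0.039 -0.24   0.011]
```

```bash
cat > w.py <<'E'
from h import *
from scipy.spatial.transform import Rotation as R
s=read_state();r=R.from_quat(s["orientation"]).as_matrix();o,y=base()
print("t",round(s["time_s"],2),"tcp_base",w2b(s["position"]).round(4),"tooly ang vs base",round(float(np.arctan2(r[1,1],r[0,1])-y-np.pi/2),4),"tilt",r[:2,2].round(4),"F",s["wrist_force"].round(2),"w",round(s["width"],4))
E
python3 -m inch '0 -.4 -.3 0 0 0 -.1; 0 -.7 -.5 0 0 0 -.185; 0 -.94 -.63 0 0 0 -.185; 0 -.94 -.63 0 0 0 -.185; 0 -.94 -.63 0 0 0 -.185; 0 -.94 -.63 0 0 0 -.185' 30; python3 w.py
python3 -m inch '0 -.3 -.3 .1 0 0 0; 0 -.6 -.6 .2 0 0 0; 0 -.9 -.9 .3 0 0 0; 0 -1 -1 .4 0 0 0; 0 -1 -1 .4 0 0 0; 0 -1 -1 .4 0 0 0'; python3 w.py
```

```text
time_s: 0.8
position: [0.2181, 0.4729, 0.2315]
orientation: [0.029, 1.0, 0.0, -0.0]
wrist_force: [0.4, -1.1, -0.6]
width: 0.012
gripper_force: 0.0
t 0.8 tcp_base [-0.3324  0.4711  0.2315] tooly ang vs base -0.0011 tilt [-0.0001  0.0006] F [ 0.36 -1.1  -0.61] w 0.012
time_s: 1.3
position: [0.3119, 0.3672, 0.1908]
orientation: [0.029, 1.0, -0.0, -0.001]
wrist_force: [-0.6, -0.4, 0.4]
width: -0.0004
gripper_force: 0.0
t 1.3 tcp_base [-0.2327  0.3709  0.1908] tooly ang vs base -0.0014 tilt [-0.0014 -0.0003] F [-0.63 -0.45  0.41] w -0.0004
```

```bash

python3 -m inch '0 -.3 -.3 .1 0 0 0; 0 -.6 -.6 .2 0 0 0; 0 -.9 -.9 .3 0 0 0; 0 -1 -.9 .3 0 0 0; 0 -1 -.9 .3 0 0 0' ; python3 -m inch '0 -.3 -.2 .1 0 0 0; 0 -.6 -.4 .2 0 0 0; 0 -.9 -.6 .3 0 0 0; 0 -1 -.6 .3 0 0 0; 0 -1 -.6 .3 0 0 0' ; python3 -m inch '0 -.2 0 .3 0 0 0; 0 -.33 -.1 .5 0 0 0; 0 -.33 -.15 .7 0 0 0; 0 -.33 -.15 .78 0 0 0; 0 -.33 -.15 .78 0 0 0'; python3 w.py
```

```text
time_s: 1.72
position: [0.409, 0.2716, 0.1616]
orientation: [0.03, 1.0, 0.0, 0.001]
wrist_force: [-0.2, 0.5, 0.2]
width: 0.0001
gripper_force: 0.0
time_s: 2.13
position: [0.5048, 0.2071, 0.1315]
orientation: [0.029, 1.0, 0.0, 0.0]
wrist_force: [0.0, -0.0, 0.4]
width: 0.0001
gripper_force: 0.0
time_s: 2.55
position: [0.5325, 0.191, 0.0516]
orientation: [0.028, 1.0, -0.0, -0.002]
wrist_force: [0.0, 0.1, -0.2]
width: -0.0002
gripper_force: 0.0
t 2.55 tcp_base [-0.0025  0.2075  0.0516] tooly ang vs base 0.0015 tilt [-0.0048  0.    ] F [ 0.04  0.05 -0.16] w -0.0002
```

```bash

python3 -m inch '0 0 -.05 0 0 0 0; 0 0 -.1 0 0 0 0; 0 0 -.15 0 0 0 0; 0 0 -.2 0 0 0 0; 0 0 -.25 0 0 0 0; 0 0 -.3 0 0 0 0;0 0 -.33 0 0 0 0;0 0 -.36 0 0 0 0;0 0 -.39 0 0 0 0;0 0 -.42 0 0 0 0;0 0 -.42 0 0 0 0' ; python3 w.py;  python3 -m inch '0 0 -.03 0 0 0 0; 0 0 -.06 0 0 0 0; 0 0 -.09 0 0 0 0; 0 0 -.09 0 0 0 0' ; python3 w.py
python3 - <<'E'
from h import *
c=capture("top");s=capture("scene")["frame"]
a=cv2.resize(c["frame"][175:315,265:425],(400,350),interpolation=cv2.INTER_CUBIC);b=cv2.resize(s[175:345,240:420],(370,350),interpolation=cv2.INTER_CUBIC)
cv2.imwrite("pics/a2.png",np.hstack([a,b]))
E
```

```text
time_s: 3.47
position: [0.533, 0.1466, 0.0532]
orientation: [0.029, 1.0, -0.0, -0.0]
wrist_force: [0.5, -0.2, 0.9]
width: 0.0002
gripper_force: 0.0
t 3.47 tcp_base [0.0005 0.1632 0.0532] tooly ang vs base -0.0005 tilt [-0.0003 -0.0003] F [ 0.49 -0.17  0.88] w 0.0002
time_s: 3.8
position: [0.5325, 0.1376, 0.0533]
orientation: [0.029, 1.0, -0.0, -0.0]
wrist_force: [-1.0, 0.7, 1.1]
width: 0.0002
gripper_force: 0.0
t 3.8 tcp_base [0.0006 0.1542 0.0533] tooly ang vs base -0.0004 tilt [-0.0001 -0.0004] F [-0.97  0.69  1.05] w 0.0002
```

View pics/a2.png

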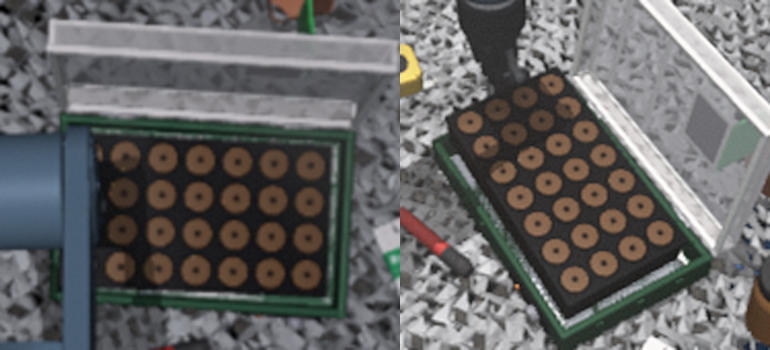

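The tray has moved right: its right edge is at crop x≈328, against the inner wall at ≈335. Its left end still looks raised, so a few mm more.

```bash

python3 -m inch '0 0 -.02 0 0 0 0; 0 0 -.04 0 0 0 0; 0 0 -.06 0 0 0 0;0 0 -.06 0 0 0 0' ; python3 w.py
python3 -m inch '0 0 .2 0 0 0 0; 0 0 .4 0 0 0 0; 0 0 .6 0 0 0 0;0 0 .8 -.3 0 0 0;0 0 .8 -.9 0 0 0;0 0 .8 -1 0 0 0;0 0 .8 -1 0 0 0' ; python3 w.py
python3 - <<'E'
from h import *
c=capture("top");s=capture("scene")["frame"]
a=cv2.resize(c["frame"][175:315,265:425],(400,350),interpolation=cv2.INTER_CUBIC);b=cv2.resize(s[175:345,240:420],(370,350),interpolation=cv2.INTER_CUBIC)
cv2.imwrite("pics/a3.png",np.hstack([a,b]))
E
```

```text
time_s: 4.23
position: [0.5321, 0.1319, 0.0533]
orientation: [0.029, 1.0, -0.0, -0.0]
wrist_force: [0.2, 1.6, -0.3]
width: -0.0
gripper_force: 0.6
t 4.23 tcp_base [0.0005 0.1485 0.0533] tooly ang vs base -0.0003 tilt [-0.0001 -0.0001] F [ 0.18  1.55 -0.33] w -0.0
time_s: 4.82
position: [0.5411, 0.2133, 0.1606]
orientation: [0.028, 1.0, 0.001, 0.006]
wrist_force: [0.6, -0.1, 0.2]
width: -0.0
gripper_force: 0.0
t 4.82 tcp_base [0.0048 0.2303 0.1606] tooly ang vs base 0.001 tilt [0.0117 0.0017] F [ 0.59 -0.08  0.24] w -0.0
```

View pics/a3.png

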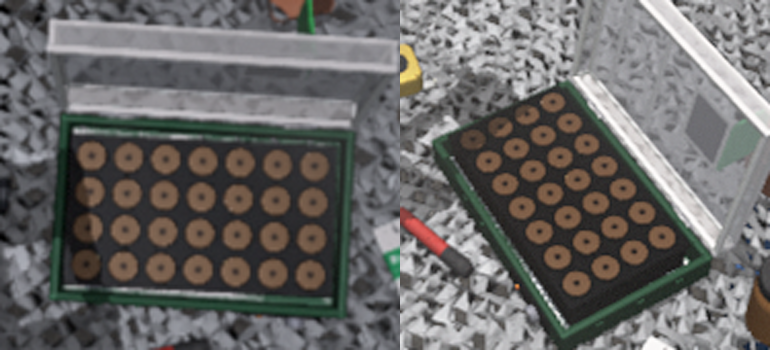

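The tray now lies flat: it shows an even rim all round in both views. Next I go over the lid to its back side.

```bash

python3 -m inch '0 0 -.1 -.3 0 0 0; 0 0 -.2 -.6 0 0 0; 0 0 -.4 -.9 0 0 0;0 0 -.5 -1 0 0 0;0 0 -.5 -1 0 0 0' ; python3 w.py
python3 -m inch '0 -.3 -.3 -.1 0 0 0; 0 -.6 -.6 -.3 0 0 0; 0 -.9 -.9 -.3 0 0 0; 0 -1 -1 -.3 0 0 0; 0 -1 -1 -.3 0 0 0; 0 -1 -1 -.3 0 0 0'; python3 w.py
python3 -m inch '0 -.3 -.2 0 0 0 0; 0 -.6 -.2 0 0 0 0; 0 -.9 -.2 0 0 0 0; 0 -1 -.2 0 0 0 0; 0 -1 -.2 0 0 0 0; 0 -1 -.2 0 0 0 0'; python3 w.py
```

```text
time_s: 5.33
position: [0.5352, 0.1604, 0.255]
orientation: [0.03, 1.0, -0.0, 0.002]
wrist_force: [1.0, 0.3, -0.8]
width: -0.0002
gripper_force: 0.0
t 5.33 tcp_base [0.0019 0.1771 0.255 ] tooly ang vs base -0.0025 tilt [ 0.0035 -0.0004] F [ 0.96  0.25 -0.76] w -0.0002
time_s: 5.83
position: [0.6273, 0.0561, 0.2794]
orientation: [0.03, 1.0, 0.0, -0.003]
wrist_force: [0.1, 0.6, 0.1]
width: -0.0002
gripper_force: 0.0
t 5.83 tcp_base [0.0999 0.0782 0.2794] tooly ang vs base -0.0024 tilt [-0.0055  0.001 ] F [0.07 0.57 0.15] w -0.0002
time_s: 6.33
position: [0.7255, 0.0326, 0.2807]
orientation: [0.028, 1.0, 0.0, -0.002]
wrist_force: [0.9, 0.6, 0.2]
width: 0.0002
gripper_force: 0.0
t 6.33 tcp_base [0.1993 0.0603 0.2807] tooly ang vs base 0.0012 tilt [-0.0041  0.0009] F [0.87 0.63 0.16] w 0.0002
```

```bash

python3 -m inch '0 0 0 .4 0 0 0; 0 0 0 .79 0 0 0; 0 0 0 .79 0 0 0;0 .15 0 .79 0 0 0;0 .29 0 .79 0 0 0;0 .29 0 .79 0 0 0' ; python3 w.py
python3 -m inch '0 .08 0 -.02 0 0 0; 0 .16 0 -.04 0 0 0; 0 .24 0 -.06 0 0 0; 0 .32 0 -.08 0 0 0; 0 .4 0 -.09 0 0 0;0 .47 0 -.1 0 0 0;0 .47 0 -.1 0 0 0'; python3 w.py
```

```text
time_s: 6.83
position: [0.6955, 0.0338, 0.2057]
orientation: [0.028, 1.0, 0.0, -0.001]
wrist_force: [0.1, -0.3, -0.3]
width: 0.0
gripper_force: 0.0
t 6.83 tcp_base [0.1692 0.0599 0.2057] tooly ang vs base 0.0009 tilt [-0.0013  0.0003] F [ 0.07 -0.32 -0.3 ] w 0.0
time_s: 7.42
position: [0.6496, 0.0352, 0.2149]
orientation: [0.029, 1.0, -0.0, -0.0]
wrist_force: [0.1, 0.2, -0.3]
width: -0.0001
gripper_force: 0.0
t 7.42 tcp_base [0.1233 0.0587 0.2149] tooly ang vs base -0.0001 tilt [-0.0005 -0.0004] F [ 0.1   0.23 -0.28] w -0.0001
```

```bash

python3 -m inch '0 .08 0 0 0 0 0; 0 .16 0 .01 0 0 0; 0 .24 0 .02 0 0 0; 0 .33 0 .03 0 0 0; 0 .42 0 .04 0 0 0'; python3 -m inch '0 .08 0 .01 0 0 0; 0 .16 0 .03 0 0 0; 0 .24 0 .06 0 0 0; 0 .33 0 .09 0 0 0; 0 .42 0 .12 0 0 0'; python3 w.py
python3 - <<'E'
from h import *
s=capture("scene")["frame"];t=capture("top")["frame"]
cv2.imwrite("pics/a4.png",np.hstack([cv2.resize(s[100:345,220:460],(392,400)),cv2.resize(t[150:315,265:425],(388,400))]))
E
```

```text
time_s: 7.83
position: [0.608, 0.0375, 0.2101]
orientation: [0.029, 1.0, -0.0, -0.0]
wrist_force: [2.1, -0.4, 1.5]
width: -0.0001
gripper_force: 1.3
time_s: 8.25
position: [0.5661, 0.0401, 0.1979]
orientation: [0.029, 1.0, 0.0, -0.0]
wrist_force: [2.5, 0.8, -0.8]
width: -0.0002
gripper_force: 0.9
t 8.25 tcp_base [0.0396 0.0588 0.1979] tooly ang vs base -0.0002 tilt [-0.0003  0.0001] F [ 2.52  0.84 -0.76] w -0.0002
```

View pics/a4.png

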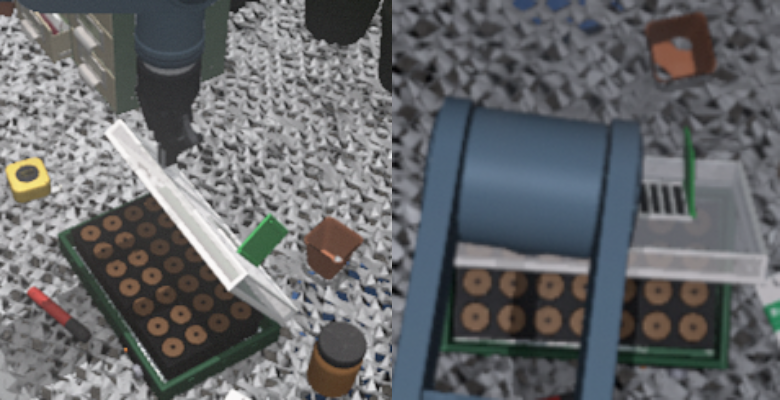

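The scene view shows the lid following the finger, at about 1 rad, with the flap standing at crop (263,240). I continue along the arc.

```bash

python3 -m inch '0 .08 0 .03 0 0 0; 0 .16 0 .07 0 0 0; 0 .24 0 .11 0 0 0; 0 .31 0 .16 0 0 0; 0 .38 0 .2 0 0 0; 0 .45 0 .26 0 0 0;0 .51 0 .32 0 0 0; 0 .57 0 .38 0 0 0; 0 .63 0 .44 0 0 0; 0 .69 0 .5 0 0 0'; python3 w.py;  python3 -m inch '0 .05 0 .07 0 0 0; 0 .1 0 .15 0 0 0; 0 .14 0 .22 0 0 0; 0 .18 0 .3 0 0 0; 0 .22 0 .37 0 0 0; 0 .25 0 .45 0 0 0; 0 .28 0 .52 0 0 0; 0 .31 0 .6 0 0 0; 0 .34 0 .68 0 0 0;0 .35 0 .73 0 0 0;0 .35 0 .75 0 0 0;0 .35 0 .75 0 0 0'; python3 w.py
```

```text
time_s: 9.18
position: [0.4976, 0.0441, 0.1476]
orientation: [0.029, 1.0, 0.0, 0.0]
wrist_force: [1.3, 0.0, 0.8]
width: 0.0
gripper_force: 0.6
t 9.18 tcp_base [-0.029   0.0588  0.1476] tooly ang vs base -0.0002 tilt [0.0002 0.    ] F [1.32 0.01 0.77] w 0.0
time_s: 10.18
position: [0.4625, 0.0461, 0.0725]
orientation: [0.029, 1.0, 0.0, -0.001]
wrist_force: [0.4, 0.5, 0.9]
width: -0.0001
gripper_force: 0.0
t 10.18 tcp_base [-0.0641  0.0588  0.0725] tooly ang vs base -0.0002 tilt [-0.0016  0.0002] F [0.37 0.48 0.92] w -0.0001
```

```bash

python3 -m inch '0 0 0 .01 0 0 0; 0 0 0 .02 0 0 0;0 0 0 .02 0 0 0'; python3 -m inch '0 0 0 .01 0 0 0; 0 0 0 .02 0 0 0;0 0 0 .02 0 0 0';python3 w.py
```

```text
time_s: 10.43
position: [0.4635, 0.046, 0.0714]
orientation: [0.029, 1.0, -0.0, 0.0]
wrist_force: [0.5, -0.8, -0.0]
width: -0.0002
gripper_force: 0.0
time_s: 10.68
position: [0.4634, 0.046, 0.07]
orientation: [0.028, 1.0, -0.0, 0.0]
wrist_force: [-2.2, 0.1, 7.9]
width: -0.0
gripper_force: 3.7
t 10.68 tcp_base [-0.0632  0.0588  0.07  ] tooly ang vs base -0.0 tilt [ 0.0002 -0.0002] F [-2.21  0.15  7.92] w -0.0
```

```bash

python3 -m inch '0 0 0 .01 0 0 0; 0 0 0 .015 0 0 0;0 0 0 .015 0 0 0';python3 w.py;
python3 -m inch '0 0 0 -.3 0 0 0; 0 0 0 -.6 0 0 0; 0 0 0 -1 0 0 0;0 0 0 -1 0 0 0;0 0 0 -1 0 0 0'
python3 -m inch '0 -.3 -.3 0 0 0 0; 0 -.6 -.6 0 0 0 0; 0 -.63 -.9 0 0 0 0;0 -.63 -1 0 0 0 0;0 -.63 -1 0 0 0 0'
python3 -m inch '0 0 -.3 0 0 0 0; 0 0 -.6 0 0 0 0; 0 0 -.9 0 0 0 0;0 0 -1 0 0 0 0;0 0 -1 0 0 0 0;0 0 -1 0 0 0 0'; python3 w.py
python3 - <<'E'
from h import *
s=capture("scene")["frame"];t=capture("top")["frame"]
cv2.imwrite("pics/a5.png",np.hstack([cv2.resize(s[140:345,220:460],(468,400)),cv2.resize(t[190:315,290:415],(320,320)).copy() if 0 else cv2.resize(t[190:315,280:380],(320,400))]))
E
```

```text
time_s: 10.93
position: [0.4635, 0.046, 0.0698]
orientation: [0.028, 1.0, -0.0, -0.0]
wrist_force: [-9.5, -0.1, 23.3]
width: -0.0001
gripper_force: 11.4
t 10.93 tcp_base [-0.0631  0.0588  0.0698] tooly ang vs base 0.0004 tilt [-0.0002 -0.0003] F [-9.48 -0.06 23.3 ] w -0.0001
time_s: 11.35
position: [0.4653, 0.0457, 0.1704]
orientation: [0.028, 1.0, -0.0, 0.003]
wrist_force: [-0.5, 0.2, -0.6]
width: 0.0001
gripper_force: 0.0
time_s: 11.77
position: [0.5195, -0.0594, 0.1659]
orientation: [0.03, 1.0, 0.0, -0.002]
wrist_force: [-0.5, 0.2, -0.8]
width: -0.0003
gripper_force: 0.0
time_s: 12.27
position: [0.514, -0.1559, 0.167]
orientation: [0.029, 1.0, 0.001, -0.001]
wrist_force: [0.5, 0.4, -0.7]
width: -0.0001
gripper_force: 0.0
t 12.27 tcp_base [-0.0012 -0.1399  0.167 ] tooly ang vs base -0.0009 tilt [-0.0014  0.0017] F [ 0.52  0.44 -0.67] w -0.0001
```

View pics/a5.png

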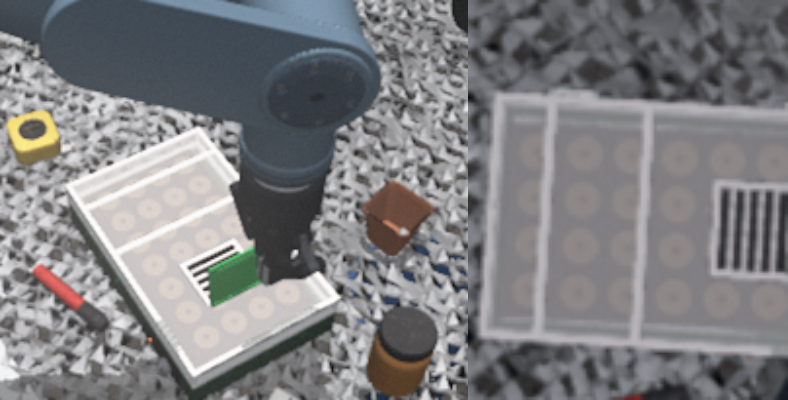

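The lid is shut, with the finger at z 0.070 under 23 N. The green flap stands at crop (233,275), with the fingers to its right. Now I push the flap over.

```bash

python3 -m inch '0 0 0 .2 0 0 0; 0 0 0 .4 0 0 0; 0 0 0 .55 0 0 0;0 0 0 .55 0 0 0;0 0 .1 .55 0 0 0;0 0 .2 .55 0 0 0;0 0 .3 .55 0 0 0;0 0 .3 .55 0 0 0';python3 w.py;
python3 -m inch '0 0 .06 0 0 0 0; 0 0 .12 0 0 0 0; 0 0 .18 0 0 0 0;0 0 .23 0 0 0 0;0 0 .29 .01 0 0 0;0 0 .35 .03 0 0 0;0 0 .4 .07 0 0 0;0 0 .46 .12 0 0 0;0 0 .5 .18 0 0 0;0 0 .54 .24 0 0 0;0 0 .57 .28 0 0 0;0 0 .6 .32 0 0 0;0 0 .6 .33 0 0 0;0 0 .6 .33 0 0 0'; python3 w.py
```

```text
time_s: 13.03
position: [0.517, -0.1249, 0.1138]
orientation: [0.027, 1.0, 0.0, 0.001]
wrist_force: [0.2, -1.2, -0.4]
width: -0.0
gripper_force: 0.0
t 13.03 tcp_base [-0.     -0.1088  0.1138] tooly ang vs base 0.0021 tilt [0.0014 0.0001] F [ 0.18 -1.18 -0.42] w -0.0
time_s: 14.2
position: [0.5195, -0.0672, 0.0792]
orientation: [0.028, 1.0, 0.0, -0.001]
wrist_force: [-0.9, 0.2, -0.6]
width: 0.0002
gripper_force: 0.0
t 14.2 tcp_base [-0.0008 -0.051   0.0792] tooly ang vs base 0.0001 tilt [-0.001   0.0004] F [-0.87  0.16 -0.64] w 0.0002
```

```bash

python3 -m inch '0 0 .05 0 0 0 0; 0 0 .09 0 0 0 0; 0 0 .09 .01 0 0 0;0 0 .09 .02 0 0 0;0 0 .09 .02 0 0 0';python3 w.py;
python3 -m inch '0 0 0 .005 0 0 0; 0 0 0 .01 0 0 0; 0 0 0 .01 0 0 0';python3 w.py
```

```text
time_s: 14.62
position: [0.5204, -0.0584, 0.0778]
orientation: [0.028, 1.0, -0.0, 0.0]
wrist_force: [-0.0, 0.4, -0.3]
width: -0.0
gripper_force: 0.0
t 14.62 tcp_base [-0.0004 -0.0422  0.0778] tooly ang vs base 0.0 tilt [ 0.0001 -0.0001] F [-0.01  0.45 -0.31] w -0.0
time_s: 14.87
position: [0.5204, -0.0585, 0.077]
orientation: [0.029, 1.0, -0.0, 0.0]
wrist_force: [-0.3, 1.1, 2.6]
width: 0.0
gripper_force: 1.0
t 14.87 tcp_base [-0.0004 -0.0423  0.077 ] tooly ang vs base -0.0003 tilt [ 0.0001 -0.    ] F [-0.33  1.08  2.58] w 0.0
```

```bash

python3 -m inch '0 0 0 .005 0 0 0; 0 0 0 .01 0 0 0; 0 0 0 .01 0 0 0';python3 w.py
python3 -m inch '0 0 0 -.3 0 0 0; 0 0 0 -.6 0 0 0; 0 0 0 -1 0 0 0; 0 0 0 -1 0 0 0; 0 0 0 -1 0 0 0'
python3 -m inch '0 .3 .3 -.3 0 0 0; 0 .5 .6 -.6 0 0 0; 0 .8 .8 -.7 0 0 0; 0 .8 1 -.7 0 0 0; 0 .8 1 -.7 0 0 0'
python3 -m inch '0 .1 .3 0 0 0 0; 0 .3 .6 0 0 0 0; 0 .3 .9 0 0 0 0; 0 .3 1 0 0 0 0; 0 .3 1 0 0 0 0; 0 .3 1 0 0 0 0'; python3 w.py
python3 - <<'E'
from h import *
s=capture("scene")["frame"];t=capture("top")["frame"]
cv2.imwrite("pics/a6.png",np.hstack([cv2.resize(s[150:360,220:460],(457,400)),cv2.resize(t[190:330,270:390],(343,400))]))
E
```

```text
time_s: 15.12
position: [0.5206, -0.0585, 0.0768]
orientation: [0.029, 1.0, -0.0, 0.0]
wrist_force: [-4.1, 1.5, 9.3]
width: -0.0
gripper_force: 4.6
t 15.12 tcp_base [-0.0002 -0.0423  0.0768] tooly ang vs base -0.0001 tilt [ 0.0003 -0.0002] F [-4.06  1.5   9.28] w -0.0
time_s: 15.53
position: [0.5223, -0.0592, 0.1786]
orientation: [0.029, 1.0, -0.001, 0.003]
wrist_force: [0.3, -0.2, -1.1]
width: 0.0003
gripper_force: 0.0
time_s: 15.95
position: [0.4447, 0.0493, 0.2461]
orientation: [0.027, 1.0, 0.001, 0.0]
wrist_force: [0.5, 0.3, -0.4]
width: -0.0001
gripper_force: 0.0
time_s: 16.45
position: [0.4217, 0.1471, 0.2446]
orientation: [0.028, 1.0, -0.0, -0.001]
wrist_force: [-0.0, 0.3, 0.4]
width: 0.0
gripper_force: 0.0
t 16.45 tcp_base [-0.1106  0.1574  0.2446] tooly ang vs base 0.0013 tilt [-0.0019 -0.0009] F [-0.02  0.32  0.4 ] w 0.0
```

View pics/a6.png

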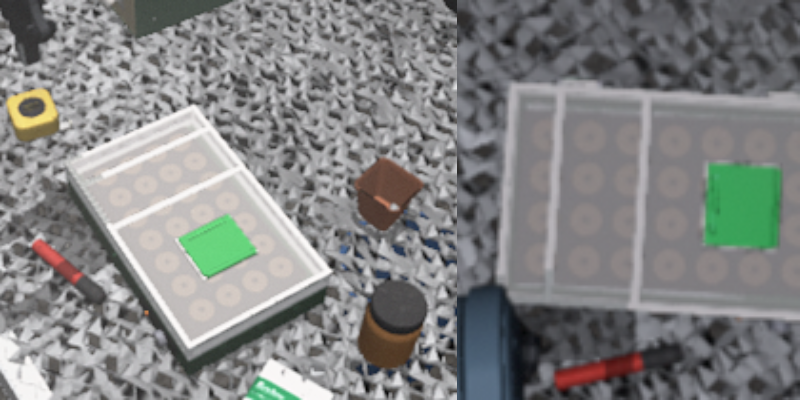

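The lid lies shut, the flap is flush at crop (218,247), and the other things on the bench are where they were.

```bash
python3 -c "from workcell import *;print(close_job())"
```

```text
the job is handed in; nothing more can be done
None
```

The tray lies flat in the base, the lid is fully shut and the vent flap is pushed flush, all with the fingers alone; the other things on the bench are where they were, and the job was handed in at about 16.5 s of the 54 s allowed.

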